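# Fit the grating drum on its drive shaft and hang it in the stand

## Task

Take the drive shaft out of its V-rest stand by its handle, slide it through the bore of the grating drum that lies on the worktop, and press the collar home against the drum, backed by the bench stop behind it: push firmly but gently, about 15 N, for a second, moving up to it slowly, and never harder than 23 N. Then lift the drum on the shaft without gripping the drum itself, and lay the shaft back in both V rests the way it lay before, gently, with the drum between the rests and still up against the collar; let go, and do not disturb the deli cup.

Things in the scene. Friction and masses are not known exactly. Their poses are not given: they have to be found in the camera images.
- shaft: Steel drive shaft, 0.15 kg, at first lying level in the stand. Origin on its axis at the front face of its collar (30 mm diameter, x = -6 to 0 mm); +x runs to the tip. Rod 16 mm in diameter up to x = 87 mm, then tapering to 8 mm at the tip, x = 100 mm. Black handle, x = -84 to -32 mm, 16 mm wide (y), 20 mm high. Bare rod at x = -32 to -6 mm lies in the near V rest.
- shaft_tip (a point): The tip of the shaft, on its axis, 100 mm ahead of the collar's front face.
- shaft_grip (a point): Middle of the shaft's handle, on the axis, 58 mm behind the collar's front face; grip it here from above, across its 16 mm width.
- drum: Steel grating drum, about 0.2 kg, lying loose on a flat of its two six-sided end plates (80 mm across flats, 92 mm across corners). A straight bore, 20 mm in diameter, runs through it along x. Origin at the centre of the bore, 40 mm above the worktop as it lies; end faces at x = -26 and +26 mm. The shaft goes in at the -x end, pointing along +x.
- drum_back (a point): Middle of the drum's +x end face. A rigid fixed bench stop (angle 96 mm wide, 62 mm high, with a U cut-out for the shaft's tip, 44 mm wide, open at the top from 14 mm up) stands 4 to 32 mm behind it; how far is not measured. Pushed, the drum slides on the worktop (1 to 3 N) until it bears on the stop.
- stand: Fixed shaft stand: base plate 122 x 64 x 8 mm with two V rests (90 degrees, open upwards, 8 mm thick, 54 mm wide over the arms, 82 mm high) at x = -47 mm (near, handle side) and +47 mm (far, tip side), 86 mm clear between them. Origin at the centre of its underside; x runs along the shaft from handle to tip, z up.
- stand_seat (a point): Where the shaft's origin (collar's front face) lies when the shaft rests in the stand: 29 mm from the stand's middle towards the handle side, 70 mm above the worktop; near rest 18 mm behind it, far rest 76 mm ahead of it. A few mm along the shaft either way is still in place (collar and handle clear the near rest by 8 and 10 mm).
- deli_cup: Bystander: grey round deli cup, 103 mm across, 100 mm high, standing at the back to the right of the drum; origin at the centre of its underside.

How it is judged:
By the outcome, as a careful person would: the job done as asked, in the order asked, and still so for the second after the job is handed in, with the robot touching nothing.
It also fails if it takes over 69 s, if anything falls off the work surface, if the arm or the gripper's body presses on something with over 40 N, if the wrist force passes 120 N, or if a joint passes its speed limit or range.

## Robot

A 6-joint arm with a two-finger parallel gripper is mounted at the origin on a cart in front of the work surface, level with it; the furniture and walls round the work are solid. World frame = base frame: x ahead of the robot, y to its left, z up, the work surface at z = 0. Lengths are in m, angles in rad, forces in N, time in s.
With the tool pointing down it reaches from about 0.3 to 0.825 m from the base axis. Payload 5.4 kg.
Tool frame: the origin (TCP) lies at the very end of the fingers, on their centre line; the grasp point (between the pads) lies 19 mm behind it; z points along the fingers, y is the line along which they close (so a half turn about z gives the same grasp; the last joint's range is limited). The gripper opens to 92 mm and grips with 3 to 60 N. Pads are 20 mm wide; open, the fingers measure 128 mm over their backs; the gripper's body (75 mm by 189 mm) begins 69 mm behind the grasp point.
Start: joints at [1.1, 0.158, 1.597, -0, 1.386, -0.21], TCP at [0.148, 0.556, 0.215] pointing down, gripper open.
Joint ranges: [-2.91, 2.91], [-0.94, 2.29], [0.18, 2.7], [-1.29, 4.43], [0.17, 2.64], [-3, 3]. Speed limits (rad/s): [2.57, 2.57, 3.14, 3.14, 3.14, 3.14].

## Interface

Orientations are given as a rotation vector (axis times angle).
In Python, from workcell import bot gives the robot as it stands. Calls block until the motion is done:
- bot.goto(position, orientation): joint-space move of the TCP to a pose.
- bot.line_to(position, rot=None, max_speed=0.15): straight line of the TCP; rot=None keeps the orientation; max_speed is the mean speed in m/s.
- bot.set_joints(angles): joint-space move.
- bot.set_gripper(opening, newtons=None): opening from 0.0 (shut) to 1.0 (fully open); newtons is the grip in N (None keeps the last); returns when the fingers have stopped.
- bot.hold(seconds).
- bot.inverse_kinematics(position, orientation): joint angles nearest the present ones, or None.
- bot.read_camera(name): name is "scene" or "top" or "wrist"; returns a dict with "pixels" (480x640x3 uint8, blue, green, red), "fx", "fy", "cx", "cy" (pixels), "R" (3x3) and "t" (3): a world point X has camera coordinates R X + t. Camera axes: x right, y down, z forward; pixel columns grow to the right and rows downward; lengths in m; the calibration is good to about 2 mm. The wrist camera is an equidistant fisheye: a pixel r from the principal point sees the ray r / f radians off the axis. A picture is of the moment at which its call begins. There is no depth.
A pose or a line that the arm cannot do raises bot.MotionError and nothing moves.
- bot.job_done(): hands the job in, once; it reports no verdict.
Readings, each from a call of its own:
- bot.current_clock(): time.
- bot.current_joints(): joint angles.
- bot.current_joint_vel(): joint speeds.
- bot.current_effort(): joint torques, N m.
- bot.current_ee_pos(): TCP position.
- bot.current_tool_rot(): TCP orientation.
- bot.current_contact_force(): force on the tool from outside, world axes, zero at the start.
- bot.current_ft_torque(): the same for the moment, N m.
- bot.current_opening(): opening from 0.0 (shut) to 1.0 (fully open).
Only numpy, scipy, OpenCV 4.12 (cv2) and the standard library are available. Lean on these libraries where they do the work, as an engineer would, in place of code of your own. Each camera call takes 0.05 s, during which the arm holds its last target. There are 200 camera calls.

## Working session

There is one attempt and no reset: what is moved stays moved. The work goes in short steps, each a Python script; the robot and the scene stay as the last script left them, time stands still between calls to the robot, and variables do not carry over. Pictures are saved under pics/ and viewed, on a budget of 10 in all, crops included, one or two more only if the job needs it, and the job is handed in when it is done.

```bash
mkdir -p pics; ls; python3 - <<'E'
from workcell import bot
import cv2
for n in("scene","top"):
    c=bot.read_camera(n); cv2.imwrite(f"pics/{n}0.png",c["pixels"]); print(n,c["fx"],c["cx"],c["cy"],c["R"],c["t"])
print(bot.current_tool_rot(),bot.current_clock())
E
```

```text
pics
scene 454.4736610181298 323.37016437632036 240.52017869878492 [[-0.60597361 -0.79543962 -0.00847329]
 [-0.63018782  0.48652898 -0.60510565]
 [ 0.48544751 -0.36133829 -0.79610009]] [0.49690695 0.30864574 0.68785931]
top 514.4122638764827 320.5466565274225 237.23532162074844 [[-0.00336088 -0.99998917 -0.00321934]
 [-0.98247798  0.00390191 -0.18633786]
 [ 0.18634841  0.00253667 -0.98248045]] [0.21794929 0.59970175 0.91308163]
[-4.08382888e-01 -3.11435907e+00  2.51412962e-03] 0.1
```

View pics/scene0.png

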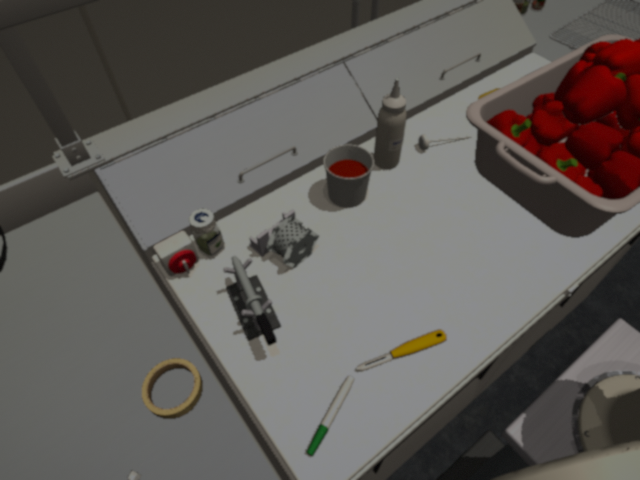

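View pics/top0.png

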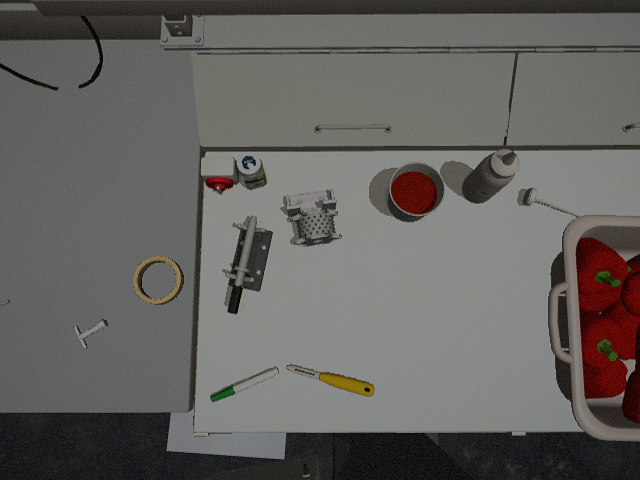

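The scene view shows the stand with the shaft at about (252,300) and the drum with its stop at (287,240). In the top view the shaft runs from its handle end (232,310) to its tip (251,218). The drum is at (317,227), the stop at (310,203) and the cup at (415,192). I'll get coarse positions first, then a wrist look.

```bash
cat > h.py <<'E'
from workcell import bot
import numpy as np, cv2
from scipy.spatial.transform import Rotation as Rn
def ray(c,u,v):
    R=np.array(c["R"]);t=np.array(c["t"])
    x=np.array([(u-c["cx"])/c["fx"],(v-c["cy"])/c["fy"]])
    if c.get("fish"):
        r=np.linalg.norm(x); x=x/max(r,1e-9); d=np.array([x[0]*np.sin(r),x[1]*np.sin(r),np.cos(r)])
    else: d=np.array([x[0],x[1],1.])
    return -R.T@t, R.T@d
def onz(c,u,v,z):
    o,d=ray(c,u,v); return o+d*(z-o[2])/d[2]
def proj(c,X):
    p=np.array(c["R"])@X+np.array(c["t"])
    if c.get("fish"):
        r=np.hypot(p[0],p[1]); th=np.arctan2(r,p[2]); q=p[:2]/max(r,1e-9)*th
    else: q=p[:2]/p[2]
    return np.array([q[0]*c["fx"]+c["cx"],q[1]*c["fy"]+c["cy"]])
def cam(n):
    c=bot.read_camera(n)
    if n=="wrist": c["fish"]=True
    return c
def down(yaw): # tool z down, tool y axis (closing) at angle yaw+90deg ; tool x along yaw
    x=np.array([np.cos(yaw),np.sin(yaw),0]); z=np.array([0,0,-1.]); y=np.cross(z,x)
    return Rn.from_matrix(np.c_[x,y,z]).as_rotvec()
E
python3 - <<'E'
from h import *
c=cam("top")
for n,u,v,z in [("handle",232,312,.07),("tip",251,218,.07),("drum",317,227,.08),("drumfrontR",339,240,.06),("stopL",286,205,.062),("stopR",337,200,.062),("cup",415,192,.1)]:
    print(n,onz(c,u,v,z).round(3))
Rt=Rn.from_rotvec(bot.current_tool_rot()).as_matrix();print(Rt.round(2))
w=cam("wrist");R=np.array(w["R"]);o=-R.T@w["t"];print(w["fx"],w["cx"],w["cy"],"cam in tool",Rt.T@(o-bot.current_ee_pos()),(R@Rt).round(2))
a=cv2.resize(c["pixels"][140:320,195:435],(800,600),interpolation=cv2.INTER_CUBIC);cv2.imwrite("pics/topz.png",a)
for y in(1.2,1.33,1.8,-1.34,-1.8,0,3.1):
  print(y,bot.inverse_kinematics([.43,.21,.3],down(y)))
E
```

```text
handle [0.461 0.376 0.07 ]
tip [0.635 0.346 0.07 ]
drum [0.615 0.222 0.08 ]
drumfrontR [0.594 0.181 0.06 ]
stopL [0.662 0.281 0.062]
stopR [0.671 0.184 0.062]
cup [0.676 0.043 0.1  ]
[[-0.97  0.26 -0.  ]
 [ 0.26  0.97 -0.  ]
 [ 0.   -0.   -1.  ]]
371.64829954431775 323.2794865099088 237.40546817108353 cam in tool [ 0.07341761 -0.00072957 -0.1702933 ] [[-0.    1.   -0.  ]
 [-0.96 -0.   -0.26]
 [-0.26 -0.    0.96]]
1.2 [ 2.01049560e-01 -1.42582451e-01  1.73263813e+00 -4.44089210e-16
  1.55153698e+00  5.71845887e-01]
1.33 [ 2.01049560e-01 -1.42582451e-01  1.73263813e+00 -4.44089210e-16
  1.55153698e+00  4.41845887e-01]
1.8 [ 2.01049560e-01 -1.42582451e-01  1.73263813e+00 -4.44089210e-16
  1.55153698e+00 -2.81541132e-02]
-1.34 None
-1.8 [ 2.01049560e-01 -1.42582451e-01  1.73263813e+00 -4.44089210e-16
  1.55153698e+00 -2.71133942e+00]
0 [ 2.01049560e-01 -1.42582451e-01  1.73263813e+00 -4.44089210e-16
  1.55153698e+00  1.77184589e+00]
3.1 [ 0.20104956 -0.14258245  1.73263813  0.          1.55153698 -1.32815411]
```

View pics/topz.png

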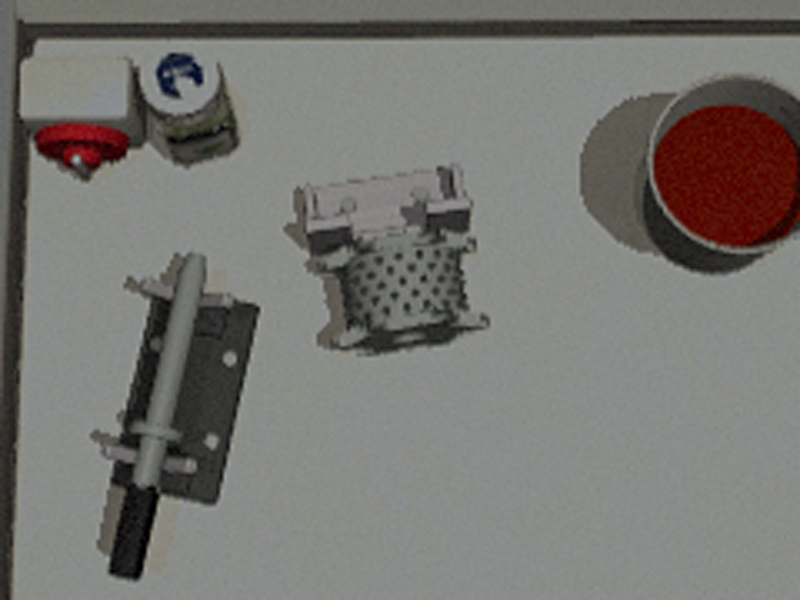

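The zoomed top view shows the handle end at zoom (125,577), the collar at (157,432) and the tip at (196,257). The stop and drum sit at (385,200) and (405,290), and the drum is yawed slightly left. Next I hover over the handle with the wrist camera facing forward.

```bash
python3 - <<'E'
from h import *
c=cam("top")
f=lambda u,v,z:onz(c,195+u*.3,140+v*.3,z)
tip=f(195,258,.072);col=f(157,431,.085);hr=f(125,577,.07);nk=f(148,487,.078)
print(tip,col,nk,hr)
d=tip-hr;yaw=np.arctan2(d[1],d[0]);d=np.r_[np.cos(yaw),np.sin(yaw),0]
print("yaw",yaw,"tip-col",(tip-col)@d,"len",(tip-hr)@d)
g=(tip+hr)/2; g=tip-d*.158
print("grip",g)
p=g-d*.02; p[2]=.26
bot.goto(p,down(yaw)); print(bot.current_ee_pos(),bot.current_clock())
w=cam("wrist");cv2.imwrite("pics/w1.png",w["pixels"])
import pickle;pickle.dump({k:w[k] for k in w},open("w1.pkl","wb"))
E
```

```text
[0.63583908 0.34092816 0.072     ] [0.53666288 0.35777257 0.085     ] [0.50695004 0.3629924  0.078     ] [0.45889487 0.37549687 0.07      ]
yaw -0.19293488712776213 tip-col 0.10056581198266411 len 0.18028934861787116
grip [0.48077066 0.3712231  0.072     ]
[0.46083586 0.3753378  0.25993283] 2.35
```

View pics/w1.png

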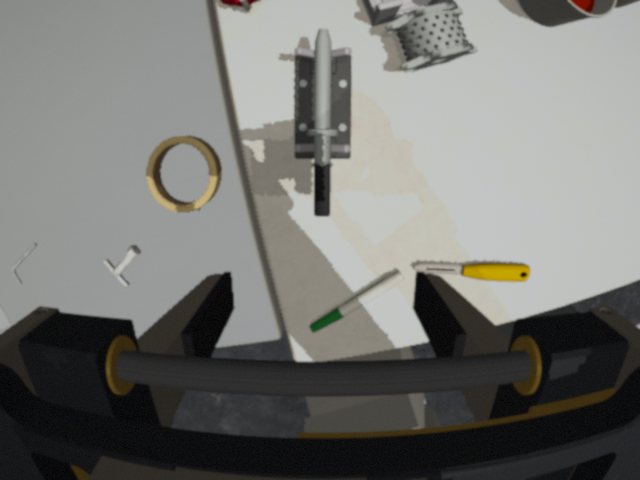

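The wrist view shows the shaft almost vertical at column 322, with the tip at row 32, the collar at 131, the handle front at 165 and its rear at 214. The drum is at top right, around (430,35). I'll compute the grip from this, check it against the top view, and grasp.

```bash
python3 - <<'E'
from h import *
import pickle
w=pickle.load(open("w1.pkl","rb"))
tip=onz(w,322.3,31,.07);col=onz(w,322,131,.085);nk=onz(w,322,165,.08);hr=onz(w,321.5,215,.075)
d=tip-hr;yaw=np.arctan2(d[1],d[0]);d=np.r_[np.cos(yaw),np.sin(yaw),0]
print(tip,col,nk,hr,yaw)
for n,q in(("tip",tip),("col",col),("nk",nk),("hr",hr)): print(n,(tip-q)@d)
E
```

```text
[0.63972284 0.34075561 0.07      ] [0.54129928 0.36017004 0.085     ] [0.50990393 0.36631549 0.08      ] [0.46175339 0.37624179 0.075     ] -0.19681354947320576
tip 0.0
col 0.10031986747986754
nk 0.132310834174705
hr 0.18147284695587582
```

Spacings along the shaft match the drawing (100, 132 and 181 mm against 100–103, 132 and 184 mm). Grasping now.

```bash
python3 - <<'E'
from h import *
yaw=-.196; d=np.r_[np.cos(yaw),np.sin(yaw),0]
g=np.array([.484,.3712,.051])
bot.goto(g+[0,0,.08],down(yaw)); bot.line_to(g,max_speed=.1)
print(bot.current_contact_force())
bot.set_gripper(0.0,55); print(bot.current_opening()*92,bot.current_contact_force(),bot.current_ee_pos())
bot.line_to(g+[0,0,.02],max_speed=.04); print(bot.current_contact_force(),bot.current_ft_torque())
bot.line_to(g+[0,0,.11],max_speed=.15)
# view drum from here: retreat towards it
t=np.array([.44,.24,.2]); bot.goto(t,down(.09)); print(bot.current_ee_pos(),bot.current_clock())
w=cam("wrist");cv2.imwrite("pics/w2.png",w["pixels"])
import pickle;pickle.dump(dict(w),open("w2.pkl","wb"))
c=cam("top");pickle.dump(dict(c),open("t2.pkl","wb"));cv2.imwrite("pics/t2.png",cv2.resize(c["pixels"][140:320,195:435],(800,600),interpolation=cv2.INTER_CUBIC))
E
```

```text
[0.34489346 0.02531208 0.28966185]
15.65365809387703 [0.74010022 3.02499353 0.29790594] [0.48417573 0.37166073 0.05124029]
[-0.12783161 -0.6218267  -2.00857912] [0.08517701 0.22941188 0.01371049]
[0.43982015 0.24026174 0.19913315] 7.1
```

View pics/w2.png

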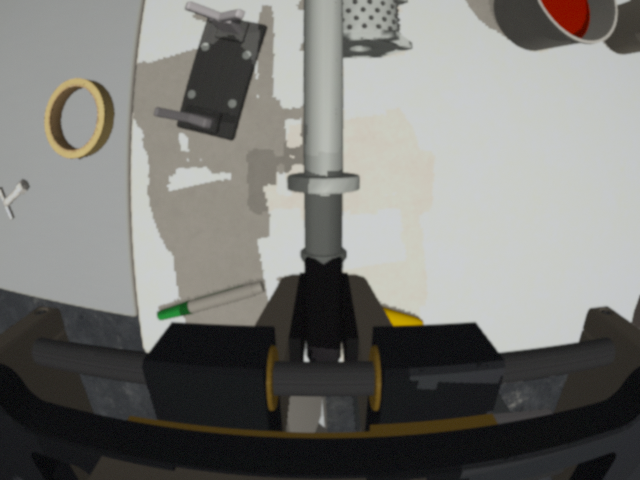

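The shaft is held (15.7 mm across the pads, about 2 N up), but it hides the drum at (370,20). I move sideways for a clear view.

```bash
python3 - <<'E'
from h import *
t=np.array([.49,.13,.2]); bot.goto(t,down(.09)); print(bot.current_ee_pos(),bot.current_clock())
w=cam("wrist");cv2.imwrite("pics/w3.png",cv2.resize(w["pixels"][0:270,0:360],(800,600),interpolation=cv2.INTER_CUBIC))
import pickle;pickle.dump(dict(w),open("w3.pkl","wb"))
print(bot.current_ee_pos())
E
```

```text
[0.49028016 0.13019824 0.19944551] 7.75
[0.48992761 0.13079525 0.199462  ]
```

View pics/w3.png

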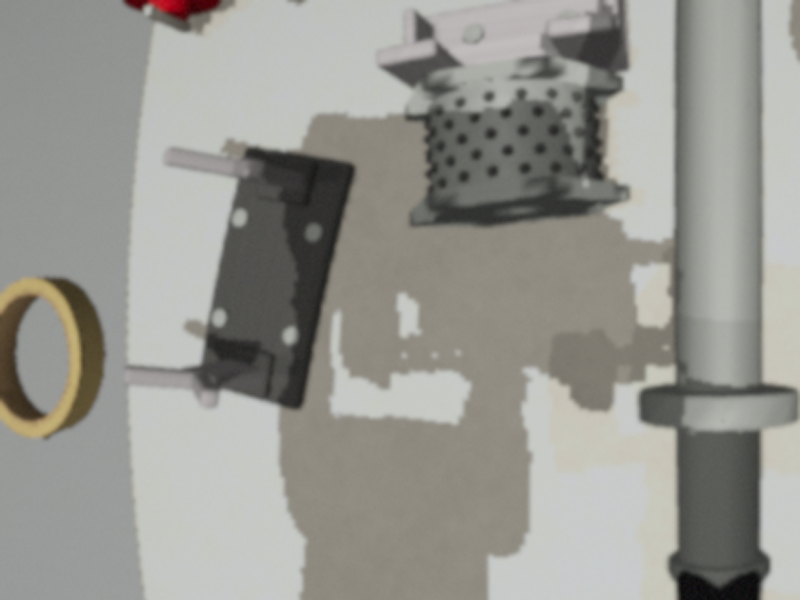

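The crop shows the drum's side corners (z = 0.04): front plate at (412,214) and (629,194), rear plate at (408,108) and (620,84). I use those and the same corners in the top view.

```bash
python3 - <<'E'
from h import *
import pickle
w=pickle.load(open("w3.pkl","rb"));c=pickle.load(open("t2.pkl","rb"))
for n,f,P in [("wrist",lambda u,v:onz(w,u*.45,v*.45,.04),[(412,214),(629,194),(408,108),(620,84)]),
              ("top",lambda u,v:onz(c,195+u*.3,140+v*.3,.04),[(324,345),(488,322),(313,265),(476,243)])]:
    FL,FR,RL,RR=[f(*p)[:2] for p in P]
    print(n,FL,FR,RL,RR)
    a=FR-FL; print(" widths",np.linalg.norm(FR-FL),np.linalg.norm(RR-RL),"yaw",np.arctan2(a[0],-a[1]),np.arctan2((RR-RL)[0],-(RR-RL)[1]))
    m1=(FL+FR)/2;m2=(RL+RR)/2;dd=m2-m1;print(" mids",m1,m2,np.linalg.norm(dd),np.arctan2(dd[1],dd[0]))
P=[(378,57),(612,10)]
g=lambda u,v:onz(w,u*.45,v*.45,.0)
print([proj(w,np.array([*x,.062]))/.45 for x in ([.662,.281],[.671,.184])])
# stop's near top edge in top view
f=lambda u,v,z:onz(c,195+u*.3,140+v*.3,z)
a,b=f(310,237,.062),f(468,205,.062);print("stop front edge",a,b,np.linalg.norm(a-b),np.arctan2((b-a)[0],-(b-a)[1]))
# shaft as held: tip offset from the tool line (top view, t2: TCP was .4398,.2403, yaw .09)
E
```

```text
wrist [0.59681632 0.26519415] [0.60749101 0.17513944] [0.64262799 0.27169248] [0.6531998 0.1830502]
 widths 0.09068516548924295 0.08927046943775188 yaw 0.11798511901097647 0.11870304928610124
 mids [0.60215366 0.2201668 ] [0.64791389 0.22737134] 0.046323904180303514 0.156159319173052
top [0.59167721 0.27009813] [0.60474945 0.17578188] [0.63877432 0.27679799] [0.65147556 0.18223907]
 widths 0.09521785164941096 0.09540812948721131 yaw 0.13772263541881072 0.13352170698848775
 mids [0.59821333 0.22294   ] [0.64512494 0.22951853] 0.047370625712644956 0.13932386545289294
[array([373.06942231,  52.11996492]), array([615.59442147,  26.05287279])]
stop front edge [0.6501077  0.27719345 0.062     ] [0.66847793 0.18728862 0.062     ] 0.09176243982731092 0.2015553243434897
```

View pics/t2.png

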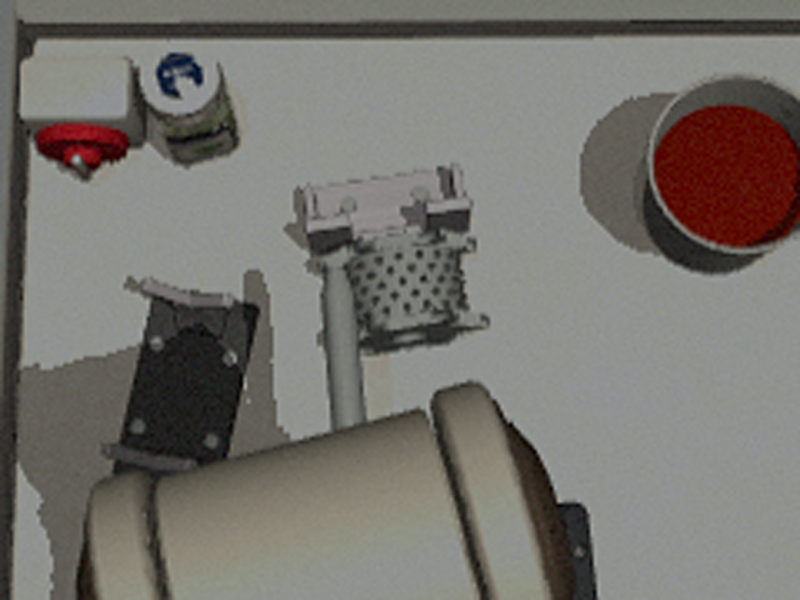

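The two views agree to about 3 mm: front bore centre ≈ (0.600, 0.2215), yaw ≈ 0.13. Next I bring the tip about 15 mm short of the bore at bore height and check it in both outer cameras.

```bash
cat >> h.py <<'E'
Y=.13; D=np.r_[np.cos(Y),np.sin(Y),0]; N=np.r_[-np.sin(Y),np.cos(Y),0]; F=np.r_[.600,.2215,.021]
def P(gap,lat=0,dz=0): return F-D*(.158+gap)+N*lat+np.r_[0,0,dz]   # tip `gap` before front face
E
python3 - <<'E'
from h import *
bot.goto(P(.015,0,.13),down(Y)); bot.line_to(P(.015),max_speed=.12); bot.hold(.2)
print(bot.current_ee_pos(),P(.015),bot.current_contact_force(),bot.current_clock())
import pickle
c=cam("top");s=cam("scene");pickle.dump((dict(c),dict(s)),open("p4.pkl","wb"))
a=cv2.resize(c["pixels"][185:275,260:380],(800,600),interpolation=cv2.INTER_CUBIC)
b=cv2.resize(s["pixels"][195:285,220:340],(800,600),interpolation=cv2.INTER_CUBIC)
cv2.imwrite("pics/ts4.png",np.vstack([a[60:360],b[150:450]]))
tip=bot.current_ee_pos()+D*.158;tip[2]=.04
print("predicted tip top zoom",(proj(c,tip)-[260,185])*6.667-[0,60],"scene",(proj(s,tip)-[220,195])*6.667+[0,150])
E
```

```text
[0.42900265 0.19918586 0.02160478] [0.42845979 0.19907329 0.021     ] [-0.35873714  0.68403606 -1.74369748] 9.7333
predicted tip top zoom [390.50352208 350.8604008 ] scene [573.44905578 532.25299798]
```

View pics/ts4.png

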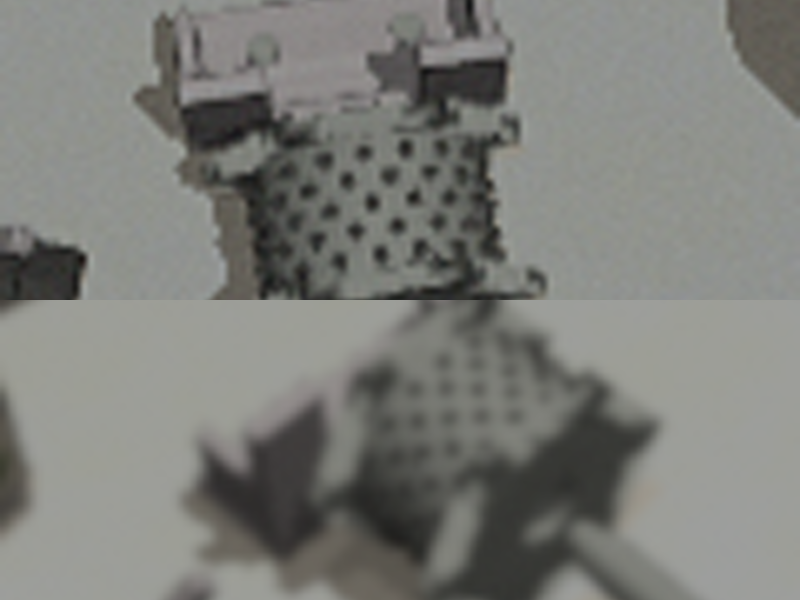

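The lower half (scene) shows the tip at (560,525), pointing at the highlight of the bore in the dark front face. The top crop cut off just above the tip. I'll insert slowly in small steps and watch the force.

```bash
python3 - <<'E'
from h import *
f0=np.array(bot.current_contact_force()); lat=0;dz=0
for gap in np.arange(.010,-.071,-.005):
    bot.line_to(P(gap,lat,dz),max_speed=.04)
    f=np.array(bot.current_contact_force())-f0; ax,l,z=f@D,f@N,f[2]
    print(round(gap*1e3),"ax %.2f lat %.2f z %.2f"%(ax,l,z),"corr",round(lat*1e3,2),round(dz*1e3,2))
    if abs(ax)>4 or abs(l)>6 or abs(z)>6: print("STOP");break
    if gap<-.012 :
        if abs(l)>1: lat+=np.sign(l)*.0003
        if abs(z)>1: dz+=np.sign(z)*.0003
print(bot.current_clock())
c=cam("top");s=cam("scene")
a=cv2.resize(c["pixels"][185:275,260:380],(800,600),interpolation=cv2.INTER_CUBIC)
b=cv2.resize(s["pixels"][195:285,220:340],(800,600),interpolation=cv2.INTER_CUBIC)
cv2.imwrite("pics/ts5.png",np.vstack([a[100:400],b[150:450]]))
E
```

```text
10 ax -1.74 lat 0.10 z -1.68 corr 0.0 0.0
5 ax -0.27 lat -0.09 z -1.69 corr 0.0 0.0
0 ax -0.84 lat 0.06 z -0.88 corr 0.0 0.0
-5 ax -2.07 lat -0.14 z -1.43 corr 0.0 0.0
-10 ax -1.36 lat 0.05 z -1.71 corr 0.0 0.0
-15 ax 0.20 lat 0.39 z -2.45 corr 0.0 0.0
-20 ax -0.31 lat 0.13 z -2.00 corr 0.0 -0.3
-25 ax -0.13 lat -0.54 z -1.03 corr 0.0 -0.6
-30 ax -0.62 lat -0.69 z -1.80 corr 0.0 -0.9
-35 ax -0.21 lat 0.00 z -0.59 corr 0.0 -1.2
-40 ax -0.93 lat -0.48 z -1.14 corr 0.0 -1.2
-45 ax -0.10 lat 1.08 z -1.83 corr 0.0 -1.5
-50 ax -1.08 lat -0.80 z -0.82 corr 0.3 -1.8
-55 ax -1.17 lat 1.11 z -1.05 corr 0.3 -1.8
-60 ax -0.78 lat -0.09 z -1.03 corr 0.6 -2.1
-65 ax -0.46 lat -0.23 z -0.26 corr 0.6 -2.4
-70 ax -1.49 lat -0.48 z 1.08 corr 0.6 -2.4
14.5083
```

View pics/ts5.png

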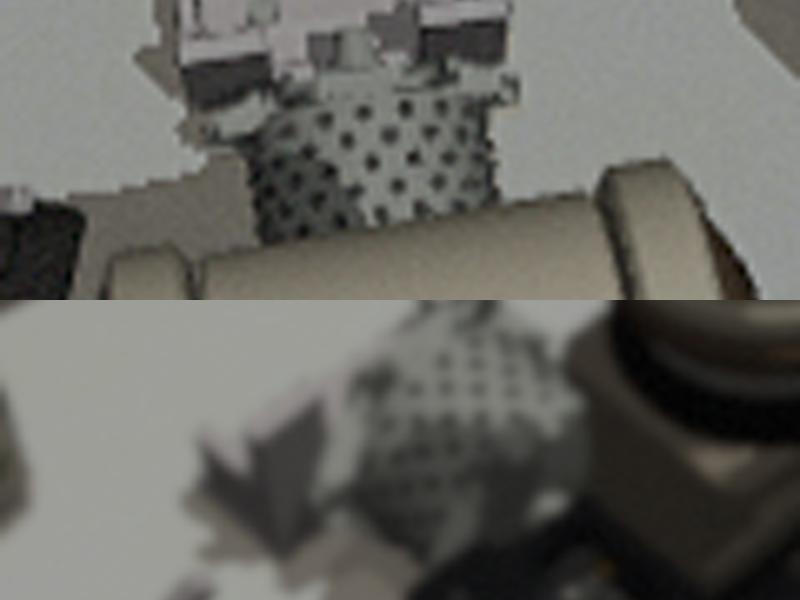

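The tip shows behind the drum in the stop's cut-out at (360,45) in the top half. The drum has not moved, so the shaft is through the bore. I undo the z drift, then advance slowly to the stop, force-controlled.

```bash
cat > push.py <<'E'
from h import *
lat,dz=.0003,-.0005
def rd(n=4):
    v=[]
    for _ in range(n): v.append(bot.current_contact_force()); bot.hold(.015)
    return np.mean(v,0)
bot.line_to(P(-.070,lat,dz),max_speed=.03); bot.hold(.2); f0=rd(8); print("f0",f0)
gap=-.090; bot.line_to(P(gap,lat,dz),max_speed=.04)
log=[]; t0=bot.current_clock()
fx=0
while gap>-.145:
    gap-=.001; bot.line_to(P(gap,lat,dz),max_speed=.012)
    fx=-(rd(3)-f0)@D; log.append((round(gap*1e3,1),round(fx,1)))
    if fx>4.5: break
    if bot.current_clock()-t0>14: break
print(log); log=[]
if fx>4.5:
    hist=[]
    while fx<14.3 and len(hist)<40:
        st=.0002 if fx<11 else .0001
        gap-=st; bot.line_to(P(gap,lat,dz),max_speed=.004)
        fx=-(rd(4)-f0)@D; hist.append((round(gap*1e3,1),round(fx,1)))
        if fx>19: break
    print(hist)
    v=[]
    for _ in range(11): bot.hold(.1); v.append(round(-(np.array(bot.current_contact_force())-f0)@D,1))
    print("hold",v,bot.current_ee_pos(),rd()-f0)
print("gap",gap,bot.current_clock())
E
python3 push.py
```

```text
f0 [ 0.09750819 -0.07535218 -1.63710943]
[(-91.0, np.float64(-0.1)), (-92.0, np.float64(0.3)), (-93.0, np.float64(0.1)), (-94.0, np.float64(-0.4)), (-95.0, np.float64(0.4)), (-96.0, np.float64(0.4)), (-97.0, np.float64(1.3)), (-98.0, np.float64(1.0)), (-99.0, np.float64(1.0)), (-100.0, np.float64(0.5)), (-101.0, np.float64(1.0)), (-102.0, np.float64(0.3)), (-103.0, np.float64(0.3)), (-104.0, np.float64(0.6)), (-105.0, np.float64(0.6)), (-106.0, np.float64(1.1)), (-107.0, np.float64(1.6)), (-108.0, np.float64(0.7)), (-109.0, np.float64(1.3)), (-110.0, np.float64(4.7))]
[(-110.2, np.float64(5.6)), (-110.4, np.float64(6.0)), (-110.6, np.float64(6.7)), (-110.8, np.float64(7.7)), (-111.0, np.float64(8.4)), (-111.2, np.float64(8.5)), (-111.4, np.float64(8.7)), (-111.6, np.float64(9.2)), (-111.8, np.float64(9.7)), (-112.0, np.float64(9.8)), (-112.2, np.float64(10.8)), (-112.4, np.float64(11.1)), (-112.5, np.float64(11.3)), (-112.6, np.float64(11.5)), (-112.7, np.float64(11.5)), (-112.8, np.float64(11.1)), (-112.9, np.float64(11.8)), (-113.0, np.float64(12.4)), (-113.1, np.float64(12.6)), (-113.2, np.float64(11.9)), (-113.3, np.float64(12.4)), (-113.4, np.float64(13.3)), (-113.5, np.float64(13.2)), (-113.6, np.float64(14.0)), (-113.7, np.float64(13.7)), (-113.8, np.float64(14.5))]
hold [np.float64(14.1), np.float64(14.0), np.float64(13.8), np.float64(14.5), np.float64(14.4), np.float64(14.6), np.float64(14.6), np.float64(14.2), np.float64(14.2), np.float64(14.6), np.float64(14.4)] [0.55173998 0.21515659 0.01918883] [-13.83440736  -4.5697641    7.25308769]
gap -0.11380000000000012 31.2417
```

It pressed at 14–14.6 N for 1.1 s, with a peak of about 15 N. Now I unload most of the push, lift straight up and look.

```bash
python3 - <<'E'
from h import *
lat,dz=.0003,-.0005
f0=np.array([.098,-.075,-1.637])
g=-.1138
while 1:
    g+=.0007; bot.line_to(P(g,lat,dz),max_speed=.02)
    f=np.array(bot.current_contact_force())-f0; fx=-f@D
    if fx<1.5 or g>-.109: break
print(g,f,fx,bot.current_ee_pos())
bot.set_gripper(0.0,60)
b=P(g,lat,dz)
bot.line_to(b+[0,0,.012],max_speed=.03); print(np.array(bot.current_contact_force())-f0)
R=(Rn.from_rotvec(-np.radians(5)*N)*Rn.from_rotvec(down(Y))).as_rotvec()
bot.line_to(b+[0,0,.05],rot=R,max_speed=.06)
bot.line_to(b+[0,0,.12],max_speed=.1); bot.hold(.1); print(np.array(bot.current_contact_force())-f0,bot.current_ft_torque(),bot.current_clock())
w=cam("wrist");s=cam("scene")
b=cv2.resize(s["pixels"][150:270,200:360],(400,300),interpolation=cv2.INTER_CUBIC)
cv2.imwrite("pics/w6.png",np.hstack([cv2.resize(w["pixels"],(400,300)),b]))
E
```

```text
-0.10889999999999996 [-1.65298236 -0.30321798 -1.51301692] 1.6783417224548198 [0.5518146  0.21564952 0.02088544]
[-0.37758937 -0.15155987 -2.05809255]
[-0.0949357  -0.15547217 -1.85009428] [-0.04739239  0.50864538  0.02459442] 35.4917
```

View pics/w6.png

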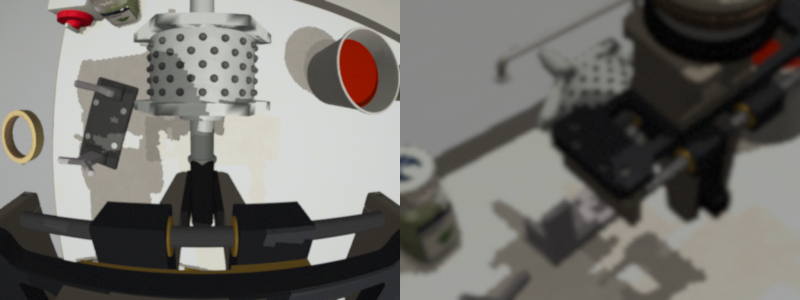

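The wrist view shows the drum (205,65) seated against the collar, with collar and handle at the same rows as before, so there was no slip. The cup is undisturbed. Now over the stand, level, and lower gently.

```bash
python3 - <<'E'
from h import *
y=-.196; n=np.r_[-np.sin(y),np.cos(y),0]; g=np.array([.4841,.3716,.051])
R=(Rn.from_rotvec(-np.radians(5)*n)*Rn.from_rotvec(down(y))).as_rotvec()
bot.line_to(g+[0,0,.10],rot=R,max_speed=.08)
bot.line_to(g+[0,0,.07],rot=down(y),max_speed=.04); bot.hold(.15)
print(bot.current_ee_pos()-g,bot.current_clock())
s=cam("wrist");t=cam("top")
cv2.imwrite("pics/w7.png",np.hstack([cv2.resize(s["pixels"],(400,300)),cv2.resize(t["pixels"][140:320,195:435],(400,300))]))
bot.line_to(g+[0,0,.016],max_speed=.05); bot.hold(.1)
f0=np.mean([bot.current_contact_force() for _ in range(5)],0);print(f0)
h=.016
while h>-.004:
    h-=.001; bot.line_to(g+[0,0,h],max_speed=.015)
    f=np.array(bot.current_contact_force())-f0; e=bot.current_ee_pos()-g
    if h<.006: print(round(h*1e3,1),f.round(1),(e*1e3).round(1),np.array(bot.current_ft_torque()).round(2))
    if h<.006 and (f[2]>3.0 or np.linalg.norm(f[:2])>3.5): break
print(bot.current_clock())
E
```

```text
[7.59771228e-05 2.14698691e-04 7.04234122e-02] 38.9167
[-0.65503969  0.09583215 -3.58673917]
6.0 [ 0.1 -0.8 -0.3] [-0.1 -0.   5.9] [ 0.03  0.42 -0.02]
5.0 [1.5 0.7 0.6] [-0.  -0.   4.9] [ 0.06  0.42 -0.05]
4.0 [ 1.4  0.2 -0.1] [-0.1 -0.   3.9] [0.06 0.49 0.03]
3.0 [ 1.1 -0.1 -0.1] [-0.  -0.   2.9] [ 0.09  0.44 -0.02]
2.0 [ 1.   0.2 -0.4] [-0.1 -0.   1.9] [ 0.05  0.46 -0.02]
1.0 [0.1 0.9 0. ] [-0.  0.  1.] [0.04 0.44 0.02]
-0.0 [0.3 1.7 1.8] [0.3 0.2 0.3] [0.19 0.3  0.04]
-1.0 [-0.9  0.6  5.4] [ 0.5  0.5 -0.2] [ 0.18  0.36 -0.05]
44.6
```

View pics/w7.png

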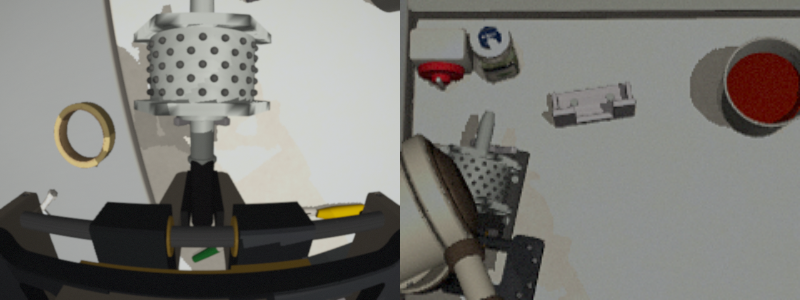

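Contact came at the original height (0 mm), with about 5 N. The picture shows the drum (205,65) at the collar above the stand between the rests. Release, retreat and check.

```bash
python3 - <<'E'
from h import *
y=-.196; g=np.array([.4843,.3718,.051])
bot.set_gripper(0.02,3); print(bot.current_contact_force())
bot.set_gripper(0.6); bot.hold(.2); print(bot.current_contact_force(),bot.current_clock())
bot.line_to(bot.current_ee_pos()+[0,0,.1],max_speed=.08)
d=np.r_[np.cos(y),np.sin(y),0]
p=g-d*.06; p[2]=.24; bot.line_to(p,max_speed=.15); bot.hold(.1); print(bot.current_clock(),bot.current_contact_force())
w=cam("wrist");s=cam("scene");t=cam("top")
import pickle;pickle.dump((dict(w),dict(s),dict(t)),open("p8.pkl","wb"))
cv2.imwrite("pics/w8.png",np.hstack([cv2.resize(w["pixels"][0:300,200:440],(400,500)),cv2.resize(s["pixels"][200:360,200:328],(400,500),interpolation=cv2.INTER_CUBIC)]))
E
```

```text
[-1.29998388  2.5061312   2.50078634]
[ 0.09858348  0.15621687 -0.61397593] 45.7333
48.1 [-0.4566818   0.14440518  0.64326424]
```

View pics/w8.png

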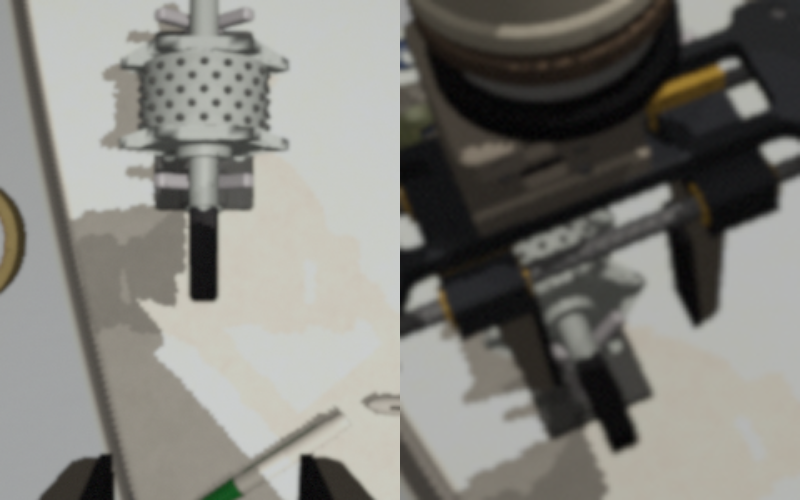

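The left view shows the shaft in both rests: near V at (204,185), far V at (210,15). The drum (205,95) lies between them against the collar (205,150), and the fingers are clear. A quick numeric check, then hand in.

```bash
python3 - <<'E'
from h import *
import pickle
w=pickle.load(open("p8.pkl","rb"))[0]
for u,v in((204,208),(204,299)): print(onz(w,200+u*.6,v*.6,.08))
bot.job_done(); print(bot.current_clock())
E
```

```text
[0.51034705 0.36579236 0.08      ]
[0.46281766 0.37529244 0.08      ]
the job is handed in; nothing more can be done
the job is handed in; nothing more can be done
```

The job is done and handed in at about 48 s (limit 69 s).

- **Insertion and press:** I took the shaft from the stand by its handle and slid it through the drum's bore without shifting the drum. I then pushed the collar and drum up to the bench stop at about 12 mm/s or slower. The push held at 13.8–14.6 N along the shaft for 1.1 s. Including side loads the reading was about 16 N in total, with no reading above the 23 N limit.
- **Lift and return:** I lifted the drum on the shaft with the gripper on the handle only, tip slightly up. I laid it back level with about 5 N of contact, at the same height as before.
- **Last checks:**
  - The handle's front edge measured (0.510, 0.366) against (0.510, 0.366) before, and its rear (0.463, 0.375) against (0.462, 0.376).
  - The last picture shows the shaft in both V rests, with the drum between them and against the collar.
  - The gripper is clear and reads about zero force.
  - The cup looked unmoved by eye in the top view just before laying down; I did not measure it.
- **What disagreed:**
  - The two views of the drum differed by 2–4 mm before insertion, which was within the tip's lead-in.
  - While pressing there was also about 7 N of vertical load, gone once I unloaded.
  - During insertion my height correction drifted 2.4 mm low on a noisy force zero. I put it back before pressing.

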